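# Turn the trimming board over in its draining rack

### The job

Two white trimming boards stand on edge in small wire draining racks set aslant on the bench, each with its rubber feet on the side nearer the robot and its smooth face to the back wall. Lift the larger, square-cornered board out, turn it over so that its smooth cutting face looks to the robot's side, and stand it back upright, fully down and centred in the slot of the same rack; then let go. Leave the smaller, round-topped board alone.

Things in the scene. Friction and masses are not known exactly. Their poses are not given: they have to be found in the camera images.
- trim_board: Square-cornered white board on edge, 120 wide (y), 130 tall (z), 10 thick (x), 150 g. Origin: middle of lower edge; z up to the top edge; +x out of the smooth face. -x face: four black feet, 14 across, 4 proud, at y -49/+49, z 22 and 85. Hanging hole 18 across at y 40, z 110. Pinch the top edge mid-width through the 10 mm. Starts with +x away from the robot (x as the rack's x); may lean 6 degrees in its slot.
- drain_rack: Fixed rack of the square board. Origin on the bench under the slot's middle; slot along y, front (robot's side) is -x; the rack is turned 39 to 56 degrees left (anticlockwise) from square. Base plate 90 (x) by 100 (y), 8 thick; the board stands on it. Two pairs of 6 mm wires at y -22/+22 form a slot 13.6 wide, upright to z 42, flaring to a 46 wide mouth at z 60 (tops z 63). Slot ends open.
- rack_front (a point): Middle of the front (robot-side) edge of that rack's base plate, on its top face: 45 mm in front of the slot's middle, 8 mm above the bench. The smooth face must look to this side.
- arched_board: The other white board, to be left alone: 90 mm wide, 110 mm tall, 10 mm thick, same feet, its top a half circle, no hole. Stands in a second identical fixed rack in front of or behind the first, at least 140 mm away middle to middle. Origin and axes as for the square board.

How it is judged:
By the outcome, as a careful person would: the job done as asked, in the order asked, and still so for the second after the job is handed in, with the robot touching nothing.
It also fails if it takes over 43 s, if anything falls off the work surface, if the arm or the gripper's body presses on something with over 40 N, if the wrist force passes 120 N, or if a joint passes its speed limit or range.

### The arm

A 6-joint arm with a two-finger parallel gripper is mounted at the origin on a cart in front of the work surface, level with it; the furniture and walls round the work are solid. World frame = base frame: x ahead of the robot, y to its left, z up, the work surface at z = 0. Lengths are in m, angles in degrees, forces in N, time in s.
With the tool pointing down it reaches from about 0.35 to 0.875 m from the base axis. Payload 4.2 kg.
Tool frame: the origin (TCP) lies between the finger pads; the fingertips stand 19 mm ahead of it and the grasp point (between the pads) is the TCP; z points along the fingers, y is the line along which they close (so a half turn about z gives the same grasp; the last joint's range is limited). The gripper opens to 87 mm and grips with 3 to 60 N. Pads are 19 mm wide; open, the fingers measure 117 mm over their backs; the gripper's body (75 mm by 190 mm) begins 51 mm behind the grasp point.
Start: joints at [-53.251, 22.042, 0.453, 0, -68.411, -14.817], TCP at [0.233, -0.58, 0.242] pointing down, gripper open.
Joint ranges: [-179.83, 179.83], [-69.29, 118.12], [-61.27, 80.66], [-181.25, 117.63], [-171.15, -9.14], [-177.46, 177.46]. Speed limits (degrees/s): [159.86, 159.86, 180, 180, 180, 180].

### API

Orientations are given as a 3x3 rotation matrix whose columns are the frame's x, y, z axes.
In Python, from station import r gives the robot as it stands.
- The arm moves only by the tool drive_tool, never from a script. Its argument "steps" is one flat list of numbers, 7 for each row, row after row: the turn, a rotation vector about the tool's x, y, z in rad, then the shift along the tool's x, y, z in m, then the opening, from 0 (shut) to 1 (fully open). A call has 1 to 10 rows; each row shifts and turns the commanded pose from where the row before left it, along the tool's axes as they then stand; what a row does not reach is not made up. A row lasts 1/12 s, in which the tool goes at most 41.7 mm and 7.16 degrees, less where a joint would pass 70% of its speed; a pose out of reach is approached as far as the arm can. A call is refused whole if a number of a shift passes 0.0417 or a number of a turn 0.125, either way. A call with a gripper value outside its range is refused whole. The fingers move at their own pace and stop on an object; the grip force is fixed at half the most. Time passes only in rows, so rows that do not move let the fingers close. It gives the time, the measured TCP pose, the force, the opening and the grip force at its end, in the units of the state.
- r.sense(): the state, without advancing time (a new reading comes with each control period).
- r.capture(name): name is "side" or "top"; returns the picture (384x512x3 uint8, blue, green, red); there is no depth.
- r.camera_params(name): a dict with "camera_matrix" (3x3 intrinsics, pixels), "extrinsics" (4x4, takes a point from world to camera coordinates). Camera axes: x right, y down, z forward; pixel columns grow to the right and rows downward; lengths in m; the calibration is good to about 2 mm. A picture is of the moment at which its call begins. camera_params takes no time and is no camera call.
- r.finish_job(): hands the job in; it is judged then, once.
The state is a dict: "time_s": time; "joints": joint angles; "joint_velocities": joint speeds; "effort": joint torques, N m; "tcp_pos": TCP position; "ee_rot": TCP orientation; "wrist_force": force on the tool from outside, world axes, zero at the start; "moment": the same for the moment, N m; "gripper_width": opening from 0.0 (shut) to 1.0 (fully open); "gripper_force": force on a finger pad.
Only numpy, scipy, OpenCV 4.12 (cv2) and the standard library are available. Lean on these libraries where they do the work, as an engineer would, in place of code of your own. Each camera call takes 0.05 s, during which the arm holds its last target. There are 200 camera calls.

## Working session

There is one attempt and no reset: what is moved stays moved. The work goes in short steps, Python scripts to look and compute and a tool call to move; the robot and the scene stay as the last step left them, time stands still between calls to the robot, and variables do not carry over. Pictures are saved under pics/ and viewed, at most 10 in all, crops included, and the job is handed in when it is done.

Besides the shell and the picture viewer there is one more tool, called after "Request:" as name(argument=value, ...), one argument or row to a line, values as JSON. drive_tool: Moves the arm, as the interface text tells. Its arguments: {"type":"object","properties":{"steps":{"type":"array"}},"required":["steps"]}

```bash
mkdir -p pics; python3 - <<'E'
from station import r
import cv2,numpy as np
for n in("side","top"):
    cv2.imwrite(f"pics/{n}0.png",r.capture(n)); p=r.camera_params(n); print(n,np.round(p["camera_matrix"],1).tolist(),np.round(p["extrinsics"],4).tolist())
s=r.sense();print(s["time_s"],np.round(s["ee_rot"],3).tolist(),s["gripper_width"])
a=cv2.imread("pics/side0.png");b=cv2.imread("pics/top0.png")
E
```

```text
side [[453.5, 0.0, 256.0], [0.0, 453.5, 185.7], [0.0, 0.0, 1.0]] [[-0.8144, -0.5803, -0.0052, 0.4111], [-0.3764, 0.535, -0.7564, 0.227], [0.4417, -0.614, -0.6541, 0.6401], [0.0, 0.0, 0.0, 1.0]]
top [[383.7, 0.0, 256.2], [0.0, 383.7, 186.9], [0.0, 0.0, 1.0]] [[-0.0054, -1.0, -0.0047, -0.0204], [-0.9824, 0.0062, -0.1864, 0.5282], [0.1865, 0.0036, -0.9825, 0.7783], [0.0, 0.0, 0.0, 1.0]]
0.1 [[-0.928, -0.373, -0.001], [-0.373, 0.928, 0.002], [0.0, 0.002, -1.0]] 1.0008251277436917
```

View pics/side0.png

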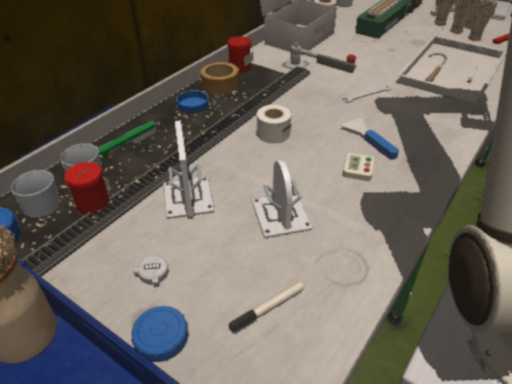

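View pics/top0.png

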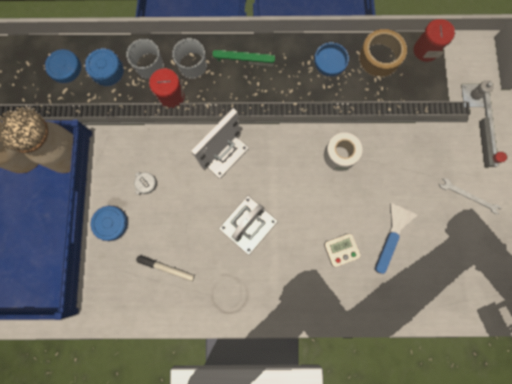

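The rear board, at about (218,140) in top and (183,165) in side, is the square one. The arched one is nearer, at top (250,218) and side (283,195). I'll enlarge both views of the square board next.

```bash
python3 - <<'E'
import cv2,numpy as np
a=cv2.imread("pics/side0.png")[110:235,145:235];b=cv2.imread("pics/top0.png")[100:190,180:260]
a=cv2.resize(a,None,fx=4.6,fy=4.6,interpolation=cv2.INTER_CUBIC);b=cv2.resize(b,None,fx=4.6,fy=4.6,interpolation=cv2.INTER_CUBIC)
def grid(im,x0,y0):
    for k in range(0,200,10):
        for ax in(0,1):
            p=int(k*4.6)
            if p<im.shape[1-ax]:
                if ax==0: cv2.line(im,(p,0),(p,6),(0,0,255),1);cv2.putText(im,str(x0+k),(p,16),0,.35,(0,0,255),1)
                else: cv2.line(im,(0,p),(6,p),(0,0,255),1);cv2.putText(im,str(y0+k),(8,p+4),0,.35,(0,0,255),1)
grid(a,145,110);grid(b,180,100)
o=np.zeros((575,a.shape[1]+b.shape[1]+5,3),np.uint8);o[:a.shape[0],:a.shape[1]]=a;o[:b.shape[0],a.shape[1]+5:]=b
print(o.shape);cv2.imwrite("pics/crop0.png",o[:600,:800])
E
```

```text
(575, 787, 3)
```

View pics/crop0.png

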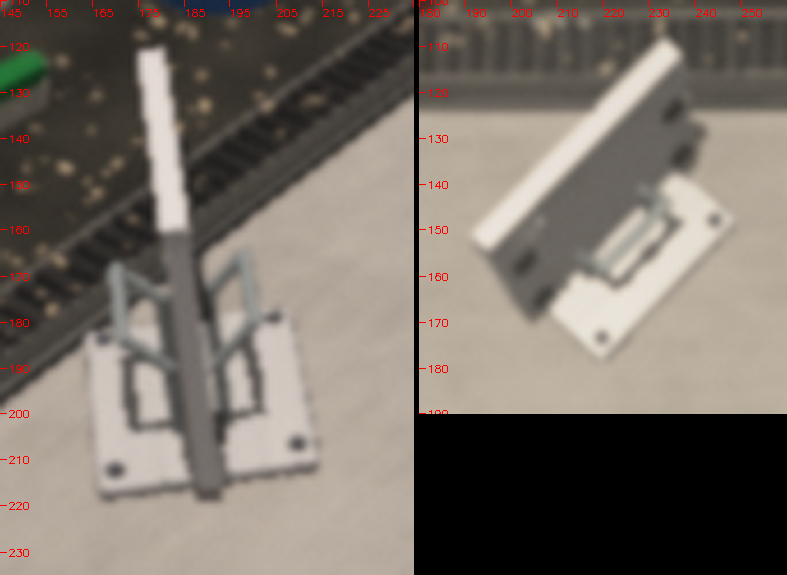

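The crop gives the top-edge ends (top and side views) and the base-plate corners. I'll triangulate them.

```bash
cat > h.py <<'E'
from station import r
import cv2,numpy as np
def P(n):
    p=r.camera_params(n);return np.array(p["camera_matrix"]),np.array(p["extrinsics"])
def onplane(n,uv,z):
    K,E=P(n);d=E[:3,:3].T@np.linalg.inv(K)@[*uv,1];c=-E[:3,:3].T@E[:3,3];return c+d*(z-c[2])/d[2]
def proj(n,X):
    K,E=P(n);q=K@(E[:3,:3]@np.array(X)+E[:3,3]);return q[:2]/q[2]
def tri(a,b):
    M=[K@E[:3] for K,E in(P("side"),P("top"))]
    X=cv2.triangulatePoints(M[0],M[1],np.array(a,float).reshape(2,1),np.array(b,float).reshape(2,1))[:,0];X=X[:3]/X[3]
    return X,np.linalg.norm(proj("side",X)-a),np.linalg.norm(proj("top",X)-b)
E
python3 - <<'E'
from h import *
np.set_printoptions(precision=4,suppress=True)
f=tri((178,120.9),(235.3,110.1));n=tri((182.5,160.2),(193.5,152.7));print("far",*f,"near",*n)
d=f[0]-n[0];print(np.linalg.norm(d),np.degrees(np.arctan2(d[1],d[0])),(f[0]+n[0])/2)
for z in(.008,):
  S=np.array([onplane("side",u,z) for u in((164.6,182.8),(207,177.8),(213.7,210.7),(167.4,217.6))]);print(S,S.mean(0))
  print([np.linalg.norm(S[i]-S[i-1]) for i in range(4)])
  T=np.array([onplane("top",u,z) for u in((208.5,167.8),(220.4,177.6),(248.3,147.8))]);print(T)
  for e in(S[1]-S[2],S[0]-S[3],S[0]-S[1],S[3]-S[2],T[2]-T[1]): print(np.degrees(np.arctan2(e[1],e[0])))
for z in(.12,.13,.14):print(z,onplane("top",(235.3,110.1),z),onplane("top",(193.5,152.7),z))
E
```

```text
far [0.6679 0.0171 0.1376] 0.06146455922666796 0.07907794328879716 near [0.5812 0.0992 0.1365] 0.24415978684447212 0.2867044979565383
0.11942567084140414 -43.41370128404362 [0.6246 0.0582 0.1371]
[[ 0.6859  0.0587  0.008 ]
 [ 0.6269 -0.0018  0.008 ]
 [ 0.5552  0.0641  0.008 ]
 [ 0.6128  0.1268  0.008 ]] [0.6202 0.062  0.008 ]
[np.float64(0.0999655563640141), np.float64(0.0844535224027985), np.float64(0.0973999099219356), np.float64(0.08512331823848279)]
[[ 0.5812  0.0858  0.008 ]
 [ 0.5581  0.0582  0.008 ]
 [ 0.6282 -0.0055  0.008 ]]
-42.55415689626941
-42.96051342127774
45.70050445690009
47.43972800282629
-42.27666922379182
0.12 [0.6752 0.0183 0.12  ] [0.5854 0.1017 0.12  ]
0.13 [0.6712 0.0177 0.13  ] [0.5825 0.1    0.13  ]
0.14 [0.6671 0.0171 0.14  ] [0.5797 0.0983 0.14  ]
```

Request:
drive_tool(
  steps=[0,0,0,-0.03,0.0225,0,1,0,0,0,-0.03,0.0225,0,1,0,0,0,-0.03,0.0225,0,1,0,0,0,-0.03,0.0225,0,1,0,0,0,-0.03,0.0225,0,1,0,0,0,-0.03,0.0225,0,1,0,0,0,-0.03,0.0225,0,1,0,0,0,-0.03,0.0225,0,1,0,0,0,-0.03,0.0225,0,1,0,0,0,-0.03,0.0225,0,1],
)

```text
time_s: 0.93
tcp_pos: [0.428, -0.2571, 0.2414]
ee_rot: [[-0.928, -0.373, -0.0], [-0.373, 0.928, 0.0], [0.0, 0.0, -1.0]]
wrist_force: [1.7, -0.2, 1.0]
gripper_width: 1.001
gripper_force: 0.0
```

Request:
drive_tool(
  steps=[0,0,0,-0.03,0.0225,0,1,0,0,0,-0.03,0.0225,0,1,0,0,0,-0.03,0.0225,0,1,0,0,0,-0.03,0.0225,0,1,0,0,0,-0.03,0.0225,0,1,0,0,0,-0.03,0.0225,0,1,0,0,0,-0.03,0.0225,0,1,0,0,0,-0.03,0.0225,0,1,0,0,0,-0.03,0.0225,0,1,0,0,0,-0.03,0.0225,0,1],
)

```text
time_s: 1.77
tcp_pos: [0.6223, 0.0636, 0.2411]
ee_rot: [[-0.928, -0.374, -0.001], [-0.374, 0.928, -0.0], [0.001, 0.0, -1.0]]
wrist_force: [0.6, -0.8, -0.1]
gripper_width: 0.995
gripper_force: 0.0
```

Request:
drive_tool(
  steps=[0,0,0.1134,0,0,0,1,0,0,0.1134,0,0,0,1,0,0,0.1134,0,0,0,1,0,0,0.1134,0,0,0,1,0,0,0.1134,0,0,0,1,0,0,0.1134,0,0,0,1,0,0,0.1134,0,0,0,1,0,0,0.1134,0,0,0,1,0,0,0.1134,0,0,0,1,0,0,0.1134,0,0,0,1],
)

```text
time_s: 2.6
tcp_pos: [0.6216, 0.0618, 0.2409]
ee_rot: [[-0.727, 0.687, -0.001], [0.687, 0.727, -0.0], [0.001, -0.001, -1.0]]
wrist_force: [0.4, 0.0, 0.4]
gripper_width: 0.999
gripper_force: 0.0
```

```bash
cat > s.py <<'E'
from h import *
import sys
np.set_printoptions(precision=4,suppress=True)
s=r.sense();R=np.array(s["ee_rot"]);p=np.array(s["tcp_pos"])
print(s["time_s"],p,R.tolist(),"yang",np.degrees(np.arctan2(R[1,1],R[0,1])),"j",np.round(s["joints"],1),"F",np.array(s["wrist_force"]),np.array(s["moment"]),s["gripper_width"],s["gripper_force"])
if len(sys.argv)>3:print("tool delta",R.T@(np.array([float(a) for a in sys.argv[1:4]])-p))
E
python3 s.py .6235 .0595 .130
```

```text
2.6 [0.6216 0.0618 0.2409] [[-0.7269718996351374, 0.68666594681682, -0.0013170508873340688], [0.6866666693178538, 0.7269723968400783, -0.0001395726233625858], [0.0008616198727546147, -0.0010058403212707438, -0.9999991229478369]] yang 46.633206944645785 j [  20.5   22.1    0.4   -0.   -68.4 -153.8] F [0.4482 0.0153 0.417 ] [-0.0707 -0.0477 -0.0712] 0.9990238381627036 0.0
tool delta [-0.003  -0.0003  0.1109]
```

Request:
drive_tool(
  steps=[0,0,0.006,-0.004,0,0,1,0,0,0,0,0,0.03,1,0,0,0,0,0,0.03,1,0,0,0,0,0,0.03,1,0,0,0,0,0,0.028,1,0,0,0,0,0,0,1],
)

```text
time_s: 3.1
tcp_pos: [0.6208, 0.0579, 0.1168]
ee_rot: [[-0.727, 0.686, -0.013], [0.686, 0.727, -0.003], [0.008, -0.011, -1.0]]
wrist_force: [-0.0, 0.8, -1.4]
gripper_width: 0.997
gripper_force: 0.0
```

Request:
drive_tool(
  steps=[0,0,0,0,0,0,0.3,0,0,0,0,0,0,0.2,0,0,0,0,0,0,0.1,0,0,0,0,0,0,0,0,0,0,0,0,0,0,0,0,0,0,0,0,0,0,0,0,0,0,0,0],
)

```text
time_s: 3.68
tcp_pos: [0.6251, 0.0592, 0.1242]
ee_rot: [[-0.727, 0.687, 0.001], [0.687, 0.727, 0.0], [-0.0, 0.001, -1.0]]
wrist_force: [-0.2, 0.3, 0.1]
gripper_width: 0.553
gripper_force: 0.0
```

```bash
python3 s.py; python3 - <<'E'
from h import *
a=r.capture("side");b=r.capture("top");cv2.imwrite("pics/s1f.png",a);cv2.imwrite("pics/t1f.png",b)
a=a[100:240,120:250];b=b[90:200,160:270]
o=np.hstack([cv2.resize(a,None,fx=3.07,fy=3.07,interpolation=2)[:420,:399],cv2.resize(b,None,fx=3.6,fy=3.82,interpolation=2)[:420,:396]])
cv2.imwrite("pics/v1.png",o)
E
```

```text
3.6833 [0.6251 0.0592 0.1242] [[-0.7268700184855991, 0.6867742760444161, 0.0010344034093500904], [0.6867748763660588, 0.7268700913671673, 0.0003734545089740081], [-0.0004953979506285831, 0.0009818551594104018, -0.9999993952704753]] yang 46.62466974799758 j [  20.2   28.    -7.9    0.   -54.  -153.5] F [-0.1672  0.2573  0.1352] [-0.0968 -0.037  -0.0598] 0.552684016490428 0.0
```

View pics/v1.png

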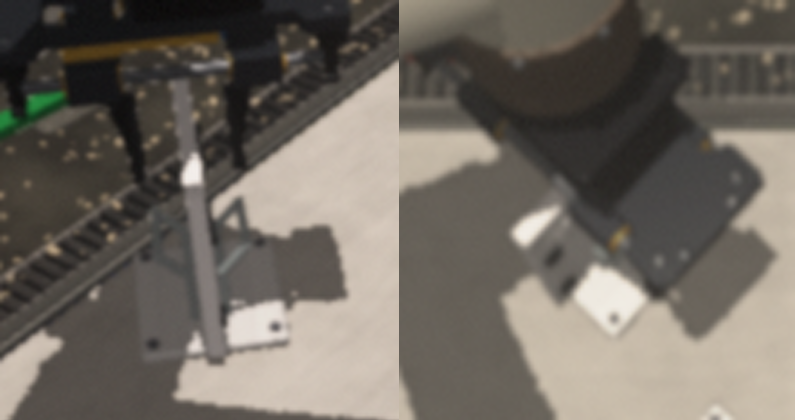

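The fingers straddle the board's top and it sits between them (crop x 120–240). I'll keep closing.

Request:
drive_tool(
  steps=[0,0,0,0,0,0,0,0,0,0,0,0,0,0,0,0,0,0,0,0,0,0,0,0,0,0,0,0,0,0,0,0,0,0,0,0,0,0,0,0,0,0,0,0,0,0,0,0,0,0,0,0,0,0,0,0],
)

```text
time_s: 4.45
tcp_pos: [0.6249, 0.0591, 0.1235]
ee_rot: [[-0.727, 0.687, -0.0], [0.687, 0.727, 0.0], [0.0, -0.0, -1.0]]
wrist_force: [0.1, -0.2, -0.1]
gripper_width: 0.112
gripper_force: 30.0
```

```bash
python3 s.py
```

```text
4.45 [0.6249 0.0591 0.1235] [[-0.7267460067802605, 0.6869062790808631, -7.340455787046493e-05], [0.6869062775649656, 0.7267460103238527, 4.8168510283540964e-05], [8.64337217396334e-05, -1.5415779101943656e-05, -0.9999999961457827]] yang 46.61428976863341 j [  20.2   28.1   -8.    -0.   -54.  -153.5] F [ 0.1158 -0.1928 -0.0773] [-0.0124 -0.1537  0.0191] 0.11243562403404564 29.981171283870935
```

Request:
drive_tool(
  steps=[0,0,0,0,0,-0.005,0,0,0,0,0,0,-0.015,0,0,0,0,0,0,-0.02,0,0,0,0,0,0,-0.02,0,0,0,0,0,0,-0.02,0,0,0,0,0,0,-0.02,0,0,0,0,0,0,-0.01,0,0,0,0,0,0,0,0],
)

```text
time_s: 5.12
tcp_pos: [0.626, 0.0593, 0.2365]
ee_rot: [[-0.727, 0.687, 0.005], [0.687, 0.727, 0.001], [-0.003, 0.005, -1.0]]
wrist_force: [0.6, -0.5, -1.4]
gripper_width: 0.116
gripper_force: 30.0
```

```bash
python3 s.py; python3 - <<'E'
from h import *
a=r.capture("side");b=r.capture("top");cv2.imwrite("pics/s2f.png",a);cv2.imwrite("pics/t2f.png",b)
a=a[80:240,120:250];b=b[70:200,160:270]
o=np.hstack([cv2.resize(a,(399,491),interpolation=2),cv2.resize(b,(396,468),interpolation=2)[:491].copy() if 0 else cv2.copyMakeBorder(cv2.resize(b,(396,468),interpolation=2),0,23,0,0,0)])
cv2.imwrite("pics/v2.png",o)
E
```

```text
5.1167 [0.626  0.0593 0.2365] [[-0.7268915193926939, 0.6867315166913934, 0.00534256658536278], [0.6867458062140651, 0.726896478156791, 0.0013067863816741178], [-0.0029860814413396244, 0.004618877135414014, -0.9999848745314269]] yang 46.627488861451916 j [  20.1   22.5    0.3    0.   -67.6 -153.5] F [ 0.6154 -0.5344 -1.4109] [-0.125  -0.046  -0.0486] 0.11582675911546755 29.978944519534707
```

View pics/v2.png

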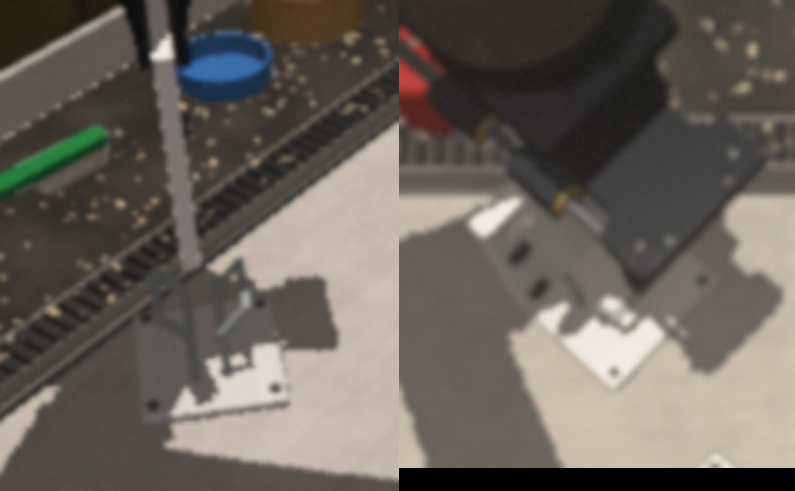

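Board lifted, held near plumb, and the empty rack shows below it. I'll turn it half round.

Request:
drive_tool(
  steps=[0,0,-0.06,0,0,0,0,0,0,-0.12,0,0,0,0,0,0,-0.12,0,0,0,0,0,0,-0.12,0,0,0,0,0,0,-0.12,0,0,0,0,0,0,-0.12,0,0,0,0,0,0,-0.12,0,0,0,0,0,0,-0.12,0,0,0,0,0,0,-0.12,0,0,0,0,0,0,-0.12,0,0,0,0],
)

```text
time_s: 6.05
tcp_pos: [0.6239, 0.0589, 0.231]
ee_rot: [[-0.925, -0.379, -0.004], [-0.379, 0.925, -0.001], [0.004, 0.001, -1.0]]
wrist_force: [-0.9, 0.7, -1.5]
gripper_width: 0.114
gripper_force: 30.0
```

Request:
drive_tool(
  steps=[0,0,-0.12,0,0,0,0,0,0,-0.12,0,0,0,0,0,0,-0.12,0,0,0,0,0,0,-0.12,0,0,0,0,0,0,-0.12,0,0,0,0,0,0,-0.12,0,0,0,0,0,0,-0.12,0,0,0,0,0,0,-0.12,0,0,0,0,0,0,-0.12,0,0,0,0,0,0,-0.12,0,0,0,0],
)

```text
time_s: 6.88
tcp_pos: [0.6238, 0.0589, 0.231]
ee_rot: [[0.018, -1.0, -0.004], [-1.0, -0.018, -0.001], [0.001, 0.004, -1.0]]
wrist_force: [0.5, -0.2, -1.1]
gripper_width: 0.111
gripper_force: 30.0
```

Request:
drive_tool(
  steps=[0,0,-0.12,0,0,0,0,0,0,-0.12,0,0,0,0,0,0,-0.12,0,0,0,0,0,0,-0.12,0,0,0,0,0,0,-0.12,0,0,0,0,0,0,-0.08,0,0,0,0,0,0,-0.0016,0,0,0,0,0,0,0,0,0,0,0,0,0,0,0,0,0,0],
)

```text
time_s: 7.63
tcp_pos: [0.6244, 0.059, 0.2324]
ee_rot: [[0.638, -0.77, -0.002], [-0.77, -0.638, -0.0], [-0.001, 0.002, -1.0]]
wrist_force: [0.8, 0.1, -1.6]
gripper_width: 0.111
gripper_force: 30.0
```

```bash
python3 s.py .6249 .0591 .1235; python3 - <<'E'
from h import *
a=r.capture("side");b=r.capture("top");cv2.imwrite("pics/s3f.png",a);cv2.imwrite("pics/t3f.png",b)
def g(im,x0,y0,w,h,f):
    o=cv2.resize(im[y0:y0+h,x0:x0+w],None,fx=f,fy=f,interpolation=2)
    for k in range(0,w,10):cv2.putText(o,str(x0+k) if k%20==0 else "'",(k*f,10),0,.35,(0,0,255),1)
    for k in range(0,h,10):cv2.putText(o,"-"+str(y0+k),(0,k*f+3),0,.35,(0,0,255),1)
    return o
A=g(a,145,85,80,145,4);B=g(b,170,85,110,145,4)
cv2.imwrite("pics/v3.png",np.hstack([A,B]))
E
```

```text
7.6333 [0.6244 0.059  0.2324] [[0.6378322519136587, -0.7701724370372848, -0.0021060975287924195], [-0.7701747009778476, -0.6378328149458597, -0.0004797415177367191], [-0.0009738544214769256, 0.0019280576470623464, -0.9999976670979165]] yang -140.36950466533622 j [ 20.1  22.7   0.1  -0.  -67.5  19.5] F [ 0.8413  0.0962 -1.6209] [-0.048   0.1737 -0.0038] 0.11128861801254716 29.9787529790774
tool delta [ 0.0003 -0.0006  0.1089]
```

View pics/v3.png

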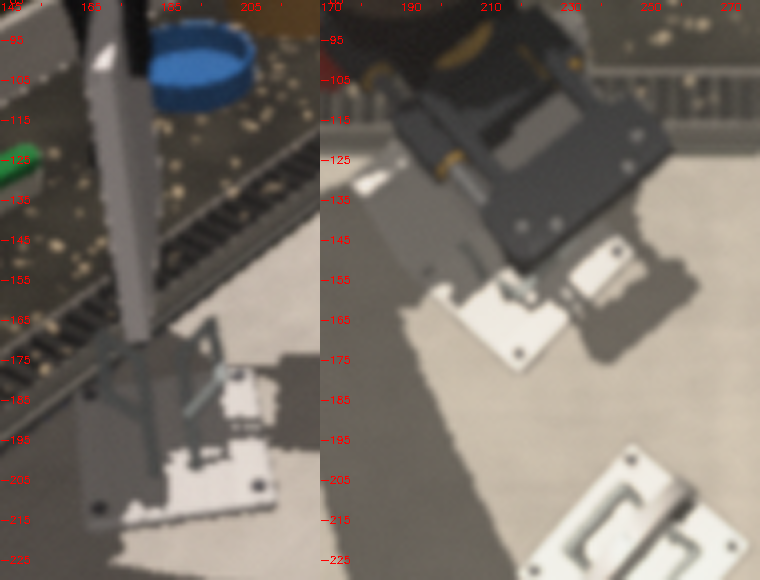

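Request:
drive_tool(
  steps=[0,0,-0.061,0,0,0,0,0,0,-0.061,0,0,0,0,0,0,0,0,0,0,0,0,0,0,0,0,0,0,0,0,0,0,0,0,0],
)

```text
time_s: 8.15
tcp_pos: [0.6248, 0.0591, 0.2335]
ee_rot: [[0.727, -0.687, -0.0], [-0.687, -0.727, 0.0], [-0.0, 0.0, -1.0]]
wrist_force: [-0.3, -0.5, -1.3]
gripper_width: 0.115
gripper_force: 30.0
```

```bash
python3 s.py; python3 - <<'E'
from h import *
np.set_printoptions(precision=4,suppress=True)
H=np.array([onplane("side",u,.008) for u in((167.5,183.3),(204.3,178.8),(209.5,206.5),(169.8,212))]);c=H.mean(0);print(H,c)
for i,j in((2,1),(3,0),(0,1),(3,2)):
  e=H[j]-H[i];print(np.linalg.norm(e),np.degrees(np.arctan2(e[1],e[0])))
T=np.array([onplane("top",u,.008) for u in((244.3,147.8),(219.7,173.3))]);e=T[0]-T[1];print(T,np.linalg.norm(e),np.degrees(np.arctan2(e[1],e[0])))
n=np.array([-e[1],e[0],0])/np.linalg.norm(e);print("centre from top",T.mean(0)+n*.0345,)
a=r.capture("side");b=r.capture("top");cv2.imwrite("pics/s4f.png",a);cv2.imwrite("pics/t4f.png",b)
s=r.sense();R=np.array(s["ee_rot"]);p=np.array(s["tcp_pos"])
ux=-R[:,1] if R[0,1]<0 else R[:,1];uy=np.array([-ux[1],ux[0],0])   # rack-like x, y
f=5
def g(n,im,x0,y0,w,h):
    o=cv2.resize(im[y0:y0+h,x0:x0+w],None,fx=f,fy=f,interpolation=2)
    for sx in(-.005,.005):
     for sy in(-.06,.06):
      for z in(p[2]+.0145,p[2]+.0145-.13):
       q=proj(n,[*(p+sx*ux+sy*uy)[:2],z]);cv2.circle(o,tuple(int(v) for v in (q-[x0,y0]+.5)*f),2,(0,0,255),-1)
    for k in range(0,w,10):cv2.putText(o,str(x0+k) if k%20==0 else "'",(k*f,10),0,.35,(0,0,255),1)
    for k in range(0,h,10):cv2.putText(o,"-"+str(y0+k),(0,k*f+3),0,.35,(0,0,255),1)
    return o
cv2.imwrite("pics/v4.png",np.hstack([g("side",a,150,80,70,118),g("top",b,165,85,85,118)]))
E
```

```text
8.15 [0.6248 0.0591 0.2335] [[0.7270238771109957, -0.686612167629398, -0.00011564495465736621], [-0.6866121716395659, -0.7270238824902153, 6.7270535523879195e-06], [-8.869552074681983e-05, 7.451250490130879e-05, -0.9999999932904957]] yang -133.3625274151989 j [ 20.1  22.6   0.1  -0.  -67.5  26.5] F [-0.2504 -0.5443 -1.35  ] [-0.0451  0.0657  0.0191] 0.1148558680019113 29.978858137037605
[[0.6801 0.0565 0.008 ]
 [0.6293 0.0038 0.008 ]
 [0.5688 0.0599 0.008 ]
 [0.6194 0.1136 0.008 ]] [0.6244 0.0584 0.008 ]
0.08253853403613293 -42.84882946664657
0.08335370999648356 -43.234829565004766
0.07318968694749792 -133.92907898784148
0.07374040279083753 -133.28903585824685
[[0.6282 0.0038 0.008 ]
 [0.5682 0.06   0.008 ]] 0.08226334589676018 -43.07716013725421
centre from top [0.6218 0.0571 0.008 ]
```

View pics/v4.png

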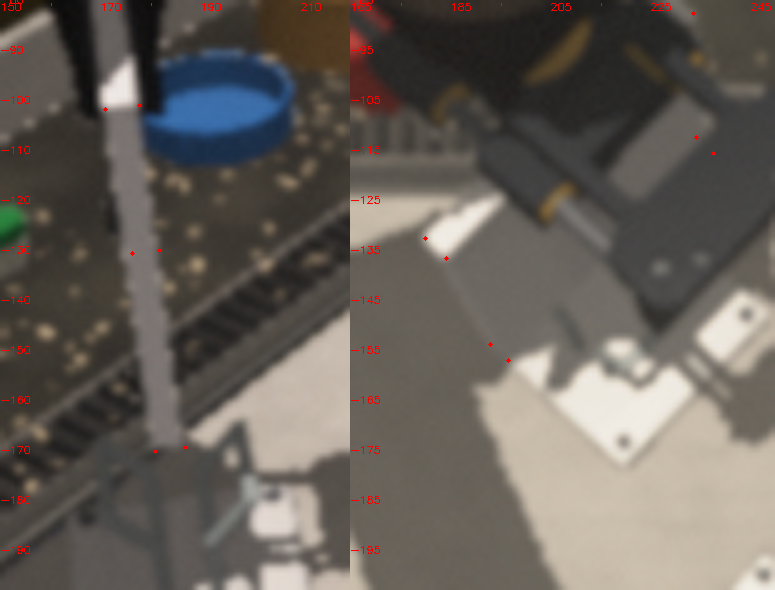

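The held board matches the projected model to about 1 px, with no tilt or offset along the slot. The rack centre from its screw holes is about (0.6235, 0.058), so I'll shift 1 mm to the front and lower.

Request:
drive_tool(
  steps=[0,0,-0.005,0,0.001,0.01,0,0,0,0,0,0,0.02,0,0,0,0,0,0,0.02,0,0,0,0,0,0,0.015,0,0,0,0,0,0,0.012,0,0,0,0,0,0,0.01,0,0,0,0,0,0,0.008,0,0,0,0,0,0,0.006,0,0,0,0,0,0,0.004,0,0,0,0,0,0,0.003,0],
)

```text
time_s: 9.08
tcp_pos: [0.6243, 0.0584, 0.1253]
ee_rot: [[0.732, -0.682, 0.0], [-0.682, -0.732, 0.0], [0.0, -0.0, -1.0]]
wrist_force: [-0.7, -0.5, -2.0]
gripper_width: 0.115
gripper_force: 30.0
```

Request:
drive_tool(
  steps=[0,0,0,0,0,0,0,0,0,0,0,0,0,0,0,0,0,0,0,0,0],
)

```text
time_s: 9.33
tcp_pos: [0.6246, 0.0585, 0.1262]
ee_rot: [[0.732, -0.682, 0.001], [-0.682, -0.732, 0.0], [0.001, -0.001, -1.0]]
wrist_force: [0.7, -0.6, -1.7]
gripper_width: 0.112
gripper_force: 30.0
```

```bash
python3 s.py
```

```text
9.3333 [0.6246 0.0585 0.1262] [[0.7316443964629167, -0.68168522577554, 0.001315326486162345], [-0.6816860898632159, -0.7316447029273905, 0.0003218156149887061], [0.0007429747060591209, -0.001132094360646285, -0.999999083175052]] yang -132.97550750832158 j [ 20.1  27.8  -7.9   0.  -54.2  26.9] F [ 0.6548 -0.6478 -1.7144] [-0.029   0.1235 -0.0427] 0.11225643429659997 29.97886062366888
```

Request:
drive_tool(
  steps=[0,0,0,0,0,0.001,0,0,0,0,0,0,0.001,0,0,0,0,0,0,0.001,0,0,0,0,0,0,0,0,0,0,0,0,0,0,0],
)

```text
time_s: 9.75
tcp_pos: [0.6244, 0.0585, 0.1234]
ee_rot: [[0.732, -0.682, 0.001], [-0.682, -0.732, 0.0], [0.001, -0.001, -1.0]]
wrist_force: [-2.1, 0.4, 3.9]
gripper_width: 0.11
gripper_force: 30.0
```

```bash
python3 s.py; python3 - <<'E'
from h import *
a=r.capture("side");b=r.capture("top")
o=np.hstack([cv2.resize(a[110:235,145:235],None,fx=4.5,fy=4.5,interpolation=2),cv2.resize(b[95:220,170:255],None,fx=4.5,fy=4.5,interpolation=2)])
cv2.imwrite("pics/v5.png",o)
E
```

```text
9.75 [0.6244 0.0585 0.1234] [[0.7317809866198643, -0.6815391589424153, 0.0009810452196605548], [-0.6815395744704641, -0.7317812456854101, 0.0001299758754357393], [0.0006293268440896039, -0.0007637350159068186, -0.9999995103281545]] yang -132.96405130926308 j [ 20.1  28.   -8.1   0.  -53.9  26.9] F [-2.1462  0.3828  3.946 ] [ 0.1419  0.7082 -0.0346] 0.10975257641094512 29.988062689080834
```

View pics/v5.png

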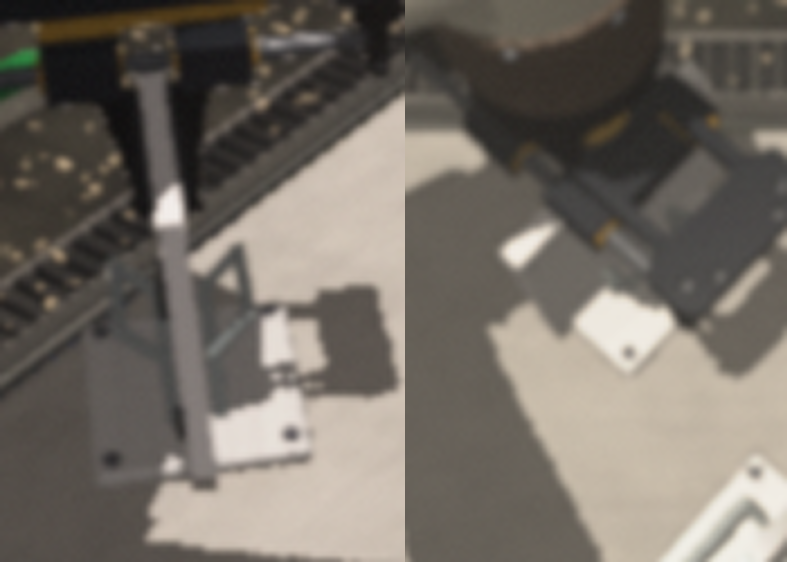

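It's down: contact force reversed to +4 N, and the lower near corner sits at crop (203,485), its original place. I'll release and back off.

Request:
drive_tool(
  steps=[0,0,0,0,0,0,0.2,0,0,0,0,0,0,0.3,0,0,0,0,0,0,0.5,0,0,0,0,0,0,0.5,0,0,0,0,0,0,0.5,0,0,0,0,0,0,0.5,0,0,0,0,0,0,0.5],
)

```text
time_s: 10.43
tcp_pos: [0.6242, 0.0583, 0.1224]
ee_rot: [[0.732, -0.682, -0.0], [-0.682, -0.732, -0.0], [-0.0, 0.0, -1.0]]
wrist_force: [-0.2, -0.0, 0.8]
gripper_width: 0.483
gripper_force: 0.0
```

Request:
drive_tool(
  steps=[0,0,0,0,0,-0.01,0.5,0,0,0,0,0,-0.02,0.5,0,0,0,0,0,-0.03,0.5,0,0,0,0,0,-0.03,0.5,0,0,0,0,0,-0.03,0.5,0,0,0,0,0,0,0.5],
)

```text
time_s: 10.93
tcp_pos: [0.6277, 0.0586, 0.2513]
ee_rot: [[0.732, -0.681, 0.015], [-0.681, -0.732, 0.002], [0.009, -0.012, -1.0]]
wrist_force: [0.9, 0.4, 1.6]
gripper_width: 0.499
gripper_force: 0.0
```

Request:
drive_tool(
  steps=[0,0,0,-0.015,0.03,0,0.5,0,0,0,-0.015,0.03,0,0.5,0,0,0,0.015,0.03,0,0.5,0,0,0,0.025,0.025,0,0.5,0,0,0,0.025,0.025,0,0.5,0,0,0,0.025,0.025,0,0.5,0,0,0,0.025,0.025,0,0.5,0,0,0,0.025,0.025,0,0.5,0,0,0,0,0,0,0.5,0,0,0,0,0,0,0.5],
)

```text
time_s: 11.77
tcp_pos: [0.5578, -0.1758, 0.2428]
ee_rot: [[0.729, -0.684, 0.0], [-0.684, -0.729, -0.0], [0.0, -0.0, -1.0]]
wrist_force: [-0.7, 0.6, -0.4]
gripper_width: 0.499
gripper_force: 0.0
```

```bash
python3 s.py; python3 - <<'E'
from h import *
a=r.capture("side");b=r.capture("top")
cv2.imwrite("pics/s6f.png",a);cv2.imwrite("pics/t6f.png",b)
a=cv2.resize(a[110:235,145:235],None,fx=4.6,fy=4.6,interpolation=2);b=cv2.resize(b[100:225,180:260],None,fx=4.6,fy=4.6,interpolation=2)
cv2.imwrite("pics/v6.png",np.hstack([a,b]))
E
```

```text
11.7667 [ 0.5578 -0.1758  0.2428] [[0.7291983919878698, -0.6843022438342782, 0.0003797442258144355], [-0.6843022829241229, -0.7291984533220122, -3.546292030459403e-05], [0.0003011762580590901, -0.00023400033619066813, -0.9999999272683494]] yang -133.18075873333837 j [ -1.6  18.1  -5.3   0.  -66.6  48.5] F [-0.6518  0.6136 -0.355 ] [-0.0068  0.1412 -0.0177] 0.49873014193930254 0.0
```

View pics/v6.png

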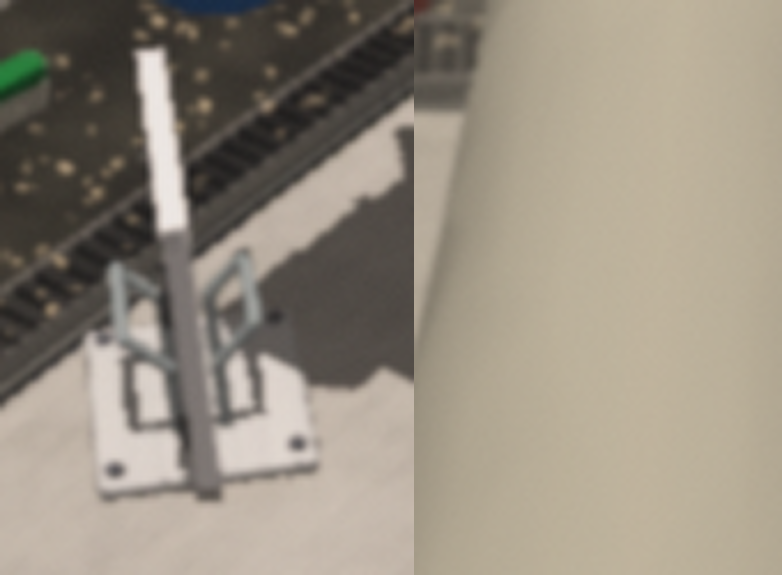

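The board stands seated and upright: the top-edge corners at crop (136–164,50) and (160–188,233) match where they started. The arm is clear, so I'm handing in.

```bash
python3 -c "
from station import r
print(r.finish_job())"
```

```text
the job is handed in; nothing more can be done
None
```

I lifted the square board out, turned it half round so its smooth face looks to the robot's side, set it fully down in the middle of the same rack's slot, and let go. I handed the job in at about 12 s with the arm clear and the arched board not touched; I have no verdict back, and the arm blocked the top view in the last check.

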